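# Seat the polishing drum in the finishing head

### The job

Take the brown polishing drum off its wooden rest and lower its axle into the two open slots of the green finishing head, then press it gently and evenly down past the drag of the orange spring pads until both axle ends bear on the brass seats at the bottom. Do not ram it, then let go and take the gripper away; leave the shoe, the wax tin and the hammer as they are.

Things in the scene. Friction and masses are not known exactly. Their poses are not given: they have to be found in the camera images.
- drum_mid (a point): Centre of the loose drum: brown hard rubber roller, 46 mm diameter, 84 mm long over its aluminium end discs, on a steel axle of 12 mm diameter that sticks out 29 mm at each end (142 mm in all); 0.3 to 0.46 kg. Its y axis runs along the axle; its turn about that axis means nothing. Grip it from above across its middle, fingers either side of the rubber. It may go in either way round.
- rest: Fixed wooden rest; origin at table height below its middle. z up, y along the resting axle. Two forks 53 mm either side, 12 mm thick, with a flat floor 64 mm above the table (axle centre 70 mm) and prongs up to 78 mm. The axle lies loose in them, up to 4 mm off-centre across and 2.5 mm along.
- head: Green finishing head, fixed; origin at table height below the middle. z up, y from slot to slot (the seated axle's line), +x the side of the orange pads and of a low grey motor (46 to 86 mm out, top 54 mm above the table). Two upright cheeks 14 mm thick centred at y = +53 and -53 mm, each with a slot open at the top.
- slots (a point): Midway between the two slots, 114 mm above the table, level with the top of their straight part; axes as head. Each straight slot is 16 mm wide, from x = -7 mm (bare wall) to +9 mm. Above it steel lips flare out to a mouth 31 mm wide, lip tops 125 mm above the table. Carry the axle in at x = 0 to +2 mm.
- lowest (a point): Midway between the slots, 86 mm above the table: the axle's centre when home with the brass seats at their lowest. Both seats are screwed up together by 0 to 12 mm, so home is 86 to 98 mm up; this is told nowhere and must be felt, as a clear rise of force over the drag. More than 30 N on the seats, or 60 N between drum and head, counts as ramming.
- pad_l (a joint): Orange sprung pad in the slot at y = +53 mm; value: how far it is pushed back toward +x (m, 0 to 0.009). At 0 its face stands at x = +2 mm, from 80 to 103 mm above the table, with a sloped top up to 118 mm. 5 N to start, 0.2 N more per mm.
- pad_r (a joint): The same pad in the slot at y = -53 mm. The axle drags between pads and walls all the way down: its weight alone does not carry it down, and let go half-way it stays there. Compared with carrying it freely, the force on the gripper rises to about 8 to 15 N over the pads' slopes, then stays steady at 5 to 11 N down to the seats.
- shoe_mid (a point): Middle of a loose tan shoe, 245 x 78 x 107 mm, 50 mm above its underside: leave alone.
- tin_mid (a point): Middle of a loose dark wax tin with a pale lid, 76 mm diameter, 30 mm high: leave alone.
- mallet: Loose hammer lying on the table, 240 mm long, handle to its -x; origin at the centre of its underside: leave alone.
Things that resemble listed ones, but are neither listed nor needed, are in the scene too. There is more than one size of the part that bears drum_mid; the job needs the largest.

How it is judged:
On the way, in this order (a step that is already met when the one before it is completed fails the run):
1. the drum is lifted clear of its rest (z of drum_mid in the frame of rest above 0.1 m), for 0.1 s.
2. both axle ends bear on the seats in the slots (contact force between drum and seats_c0 above 1 N and contact force between drum and seats_c1 above 1 N), for 0.1 s.
At the end, for the whole second after the job is handed in: The drum rests in the head with both axle ends home: its middle within 1.5 mm of fully down on the seats, the axle level and in line with the slots within 0.025 rad, centred between the cheeks within 8 mm, still and let go (z of drum_mid in the frame of seats between 0.0845 and 0.0875 m and angle between the y axis of drum_mid and the y axis of slots, either way round below 0.025 rad and horizontal distance between drum_mid and slots below 0.008 m and linear speed of drum below 0.01 m/s); the robot touches nothing.
It fails at once if the axle is rammed onto the seats (over 30 N) (contact force between drum and seats above 30 N).
It fails at once if the drum is forced against the head (over 60 N) (contact force between drum and head above 60 N).
It fails at once if a bystander is moved more than 25 mm (distance of any of shoe_mid, tin_mid, mallet from where it was at the start of the episode above 0.025 m).
It also fails if it takes over 59 s, if anything falls off the work surface, if the arm or the gripper's body presses on something with over 40 N, if the wrist force passes 120 N, or if a joint passes its speed limit or range.

### The arm

A 6-joint arm with a two-finger parallel gripper is mounted at the origin on the work surface. World frame = base frame: x ahead of the robot, y to its left, z up, the work surface at z = 0. Lengths are in m, angles in rad, forces in N, time in s.
With the tool pointing down it reaches from about 0.325 to 1 m from the base axis. Payload 5.1 kg.
Tool frame: the origin (TCP) lies midway between the tips of the shut fingers; the grasp point (between the pads) lies 19 mm behind it; z points along the fingers, x is the direction in which the jaws open and shut, and the axes are right-handed (so a half turn about z gives the same grasp; the last joint's range is limited). The gripper opens to 85 mm and grips with 20 to 120 N. Pads are 22 mm wide; open, the fingers measure 114 mm over their backs; the gripper's body (76 mm by 85 mm) begins 54 mm behind the grasp point. The pads swing forward as they close: fully open they stand 13 mm farther back than shut.
Start: joints at [1.134, 0.124, 1.65, -0, 1.367, -0.083], TCP at [0.225, 0.61, 0.231] pointing down, gripper open.
Joint ranges: [-2.61, 2.61], [-1.02, 2.33], [0.03, 2.71], [-1.35, 4.49], [0.32, 2.68], [-2.91, 2.91]. Speed limits (rad/s): [2.57, 2.57, 3.14, 3.14, 3.14, 3.14].

### API

Orientations are given as a unit quaternion [x, y, z, w].
In Python, from rig import robot gives the robot as it stands. The module is installed in compiled form; this text tells all that it offers.
- The arm moves only by the shell command python3 -m pendant 'ROWS'. ROWS is JSON, a list of rows, each an object with "delta_pos": the shift along the tool's x, y, z in cm, a list of three; "rot": the turn, a rotation vector about the tool's x, y, z in rad, a list of three; "grip": the gripper command: -1 is shut, 1 is fully open, values between are in proportion. In form: [{"delta_pos": [dx, dy, dz], "rot": [rx, ry, rz], "grip": grip}, ...]. A call has 1 to 20 rows; each row is the pose to reach, as a shift and turn from the pose measured when the call began, along the tool's axes at that moment; what a row does not reach only later rows make up. A row lasts 1/10 s, in which the tool goes at most 50 mm and 8.59 degrees, less where a joint would pass 70% of its speed; a pose out of reach is approached as far as the arm can. A call with a gripper value outside its range is refused whole. The fingers move at their own pace and stop on an object; the grip force is fixed at half the most. Time passes only in rows, so rows that repeat a pose let the fingers close. It gives the time, the measured TCP pose, the force and the opening at its end, in the units of the state.
- robot.get_obs(): the state, without advancing time (a new reading comes with each control period).
- robot.capture(name): name is "scene" or "side" or "wrist"; returns (picture, depth): 384x512x3 uint8, blue, green, red; 384x512 float32, m along the optical axis (not along the pixel's ray), 0 where there is no reading.
- robot.get_calibration(name): a dict with "fx", "fy", "cx", "cy" (pixels), "distortion" ([k1, k2, p1, p2, k3] as OpenCV has them; the pictures are not rectified), "xyz" and "attitude" of the camera in the world; the wrist camera has in their place "mount" (4x4, takes a point from camera to tool coordinates, whose origin is the TCP and whose axes are the tool frame's). Camera axes: x right, y up, looking along -z (the intrinsics and any distortion apply to the point x, -y, -z); pixel columns grow to the right and rows downward; lengths in m; the calibration is good to about 2 mm. A picture is of the moment at which its call begins: read the wrist's pose just before it. get_calibration takes no time and is no camera call.
- robot.sign_off(): hands the job in, once; it reports no verdict.
The state is a dict: "t": time; "q": joint angles; "dq": joint speeds; "joint_efforts": joint torques, N m; "tcp_pos": TCP position; "ee_rot": TCP orientation; "contact_force": force on the tool from outside, world axes, zero at the start; "wrist_torque": the same for the moment, N m; "width": finger opening in m.
Only numpy, scipy, OpenCV 4.12 (cv2) and the standard library are available. Lean on these libraries where they do the work, as an engineer would, in place of code of your own. Each camera call takes 0.05 s, during which the arm holds its last target.

## Working session

There is one attempt and no reset: what is moved stays moved. The work goes in short steps, Python scripts to look and compute and a shell command to move; the robot and the scene stay as the last step left them, time stands still between calls to the robot, and variables do not carry over. Pictures are saved under pics/ and viewed, and the job is handed in when it is done.

```bash
mkdir -p pics; ls; python3 - <<'E'
from rig import robot
import cv2,numpy as np
o=robot.get_obs();print({k:np.round(v,4) for k,v in o.items()})
for n in ["scene","side","wrist"]:
    im,d=robot.capture(n); cv2.imwrite(f"pics/{n}0.png",im); np.save(f"pics/{n}0.npy",d)
    print(n,{k:np.round(v,4).tolist() for k,v in robot.get_calibration(n).items()})
E
```

```text
pics
{'t': np.float64(0.0), 'q': array([ 1.1344,  0.1245,  1.6517,  0.    ,  1.3675, -0.0826]), 'dq': array([ 0.0011,  0.0004, -0.0003, -0.0013,  0.0004, -0.0002]), 'joint_efforts': array([ 4.00000e-04, -4.23608e+01, -3.65456e+01, -1.00000e-04,
        7.00000e-03,  0.00000e+00]), 'tcp_pos': array([0.225 , 0.6092, 0.23  ]), 'ee_rot': array([ 8.205e-01,  5.716e-01, -9.000e-04,  5.000e-04]), 'contact_force': array([1.2887, 0.5611, 0.2435]), 'wrist_torque': array([-0.0291,  0.0375, -0.0064]), 'width': np.float64(0.0854)}
scene {'fx': 416.6203, 'fy': 416.6203, 'cx': 257.1135, 'cy': 197.2824, 'distortion': [-0.108, 0.0, 0.0, 0.0, 0.0], 'xyz': [1.1979, -0.2485, 0.9389], 'attitude': [0.2694, 0.2026, 0.5842, 0.7383]}
side {'fx': 402.9295, 'fy': 402.9295, 'cx': 252.086, 'cy': 195.8545, 'distortion': [0.0044, 0.0, 0.0, 0.0, 0.0], 'xyz': [0.1167, -0.8335, 0.607], 'attitude': [0.4755, -0.1282, -0.2159, 0.8431]}
wrist {'fx': 342.691, 'fy': 342.691, 'cx': 255.1241, 'cy': 187.8649, 'distortion': [-0.0932, 0.0, 0.0, 0.0, 0.0], 'mount': [[1.0, -0.0001, -0.0001, 0.0001], [-0.0001, -0.9551, -0.2962, -0.075], [-0.0001, 0.2962, -0.9551, -0.1429], [0.0, 0.0, 0.0, 1.0]]}
```

View pics/scene0.png

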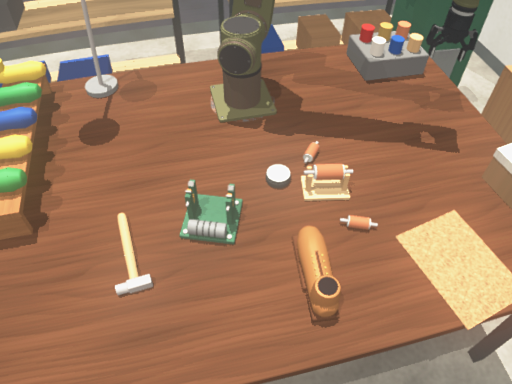

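View pics/side0.png

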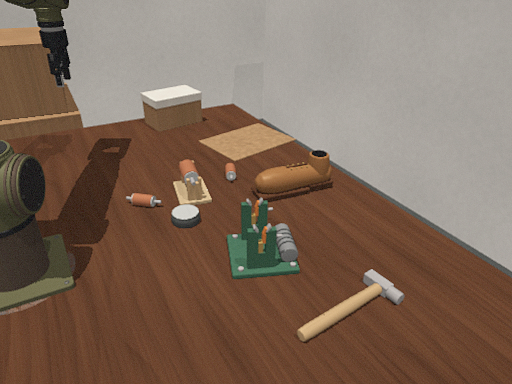

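View pics/wrist0.png

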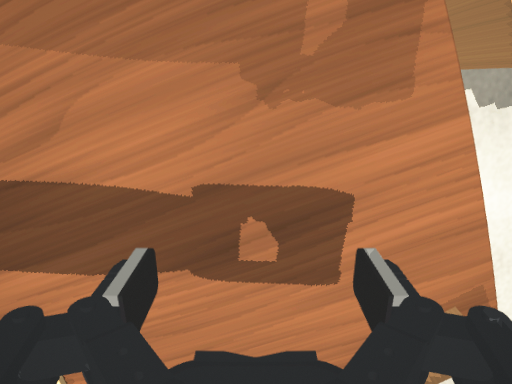

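The scene view shows three drum-like parts: one on the wooden rest at (329,172), a small one at (312,152) and another small one at (359,223). The head is at (212,210), tin (278,176), shoe (318,270) and hammer (130,255). I choose the one on the rest at (329,172), and check its size in a close crop.

```bash
cat > h.py <<'E'
import numpy as np,cv2
from scipy.spatial.transform import Rotation as R
from rig import robot
def cam(n,obs=None):
    c=robot.get_calibration(n)
    K=np.array([[c['fx'],0,c['cx']],[0,c['fy'],c['cy']],[0,0,1]]);D=np.array(c['distortion'])
    if 'mount' in c:
        o=obs; T=np.eye(4);T[:3,:3]=R.from_quat(o['ee_rot']).as_matrix();T[:3,3]=o['tcp_pos'];T=T@np.array(c['mount'])
        Rm,t=T[:3,:3],T[:3,3]
    else: Rm,t=R.from_quat(c['attitude']).as_matrix(),np.array(c['xyz'])
    return K,D,Rm,t
def rays(C,uv):
    K,D,Rm,t=C
    p=cv2.undistortPoints(np.asarray(uv,float).reshape(-1,1,2),K,D)[:,0]
    return np.c_[p[:,0],-p[:,1],-np.ones(len(p))]@Rm.T
def onplane(C,uv,z):
    d=rays(C,uv);t=C[3];return t+d*((z-t[2])/d[:,2])[:,None]
def cloud(C,dep):
    h,w=dep.shape;v,u=np.mgrid[:h,:w]
    d=rays(C,np.c_[u.ravel(),v.ravel()]);P=C[3]+d*dep.ravel()[:,None];P[dep.ravel()<=0]=np.nan
    return P.reshape(h,w,3)
def proj(C,P):
    K,D,Rm,t=C
    q=(np.atleast_2d(P)-t)@Rm; q=q*[1,-1,-1]
    return cv2.projectPoints(q,np.zeros(3),np.zeros(3),K,D)[0][:,0]
E
python3 - <<'E'
from h import *
for n,b in [("scene",(290,130,390,240)),("side",(120,140,250,220))]:
    im=cv2.imread(f"pics/{n}0.png");C=cam(n);P=cloud(C,np.load(f"pics/{n}0.npy"))
    hsv=cv2.cvtColor(im,cv2.COLOR_BGR2HSV)
    x0,y0,x1,y1=b;cv2.imwrite(f"pics/{n}_c.png",cv2.resize(im[y0:y1,x0:x1],None,fx=6,fy=6,interpolation=cv2.INTER_NEAREST))
    x0,y0,x1,y1=(160,160,260,250) if n=="scene" else (210,190,310,285)
    cv2.imwrite(f"pics/{n}_h.png",cv2.resize(im[y0:y1,x0:x1],None,fx=6,fy=6,interpolation=cv2.INTER_NEAREST))
    for uv in ([(329,172),(312,152),(359,223),(212,210),(278,176),(318,270),(130,285)] if n=="scene" else [(189,170),(144,200),(230,172),(262,255),(186,215),(290,180),(380,285)]):
        print(n,uv,P[uv[1],uv[0]].round(3),hsv[uv[1],uv[0]])
E
```

```text
scene (329, 172) [0.478 0.147 0.088] [ 11 134 238]
scene (312, 152) [0.342 0.149 0.035] [ 12 128 245]
scene (359, 223) [0.624 0.191 0.027] [ 11 137 239]
scene (212, 210) [ 0.479 -0.19   0.013] [ 68  77 182]
scene (278, 176) [0.411 0.02  0.031] [  0   0 247]
scene (318, 270) [0.763 0.018 0.081] [ 21 112 249]
scene (130, 285) [ 0.673 -0.425  0.027] [ 30   1 247]
side (189, 170) [0.452 0.117 0.092] [ 10 139 204]
side (144, 200) [0.321 0.131 0.024] [ 10 139 178]
side (230, 172) [0.6   0.163 0.028] [ 54   8 157]
side (262, 255) [ 0.473 -0.25   0.047] [72 92 75]
side (186, 215) [0.394 0.003 0.028] [ 23  11 211]
side (290, 180) [ 0.706 -0.008  0.055] [ 14 152 136]
side (380, 285) [ 0.654 -0.424  0.023] [ 13  24 168]
```

View pics/scene_c.png

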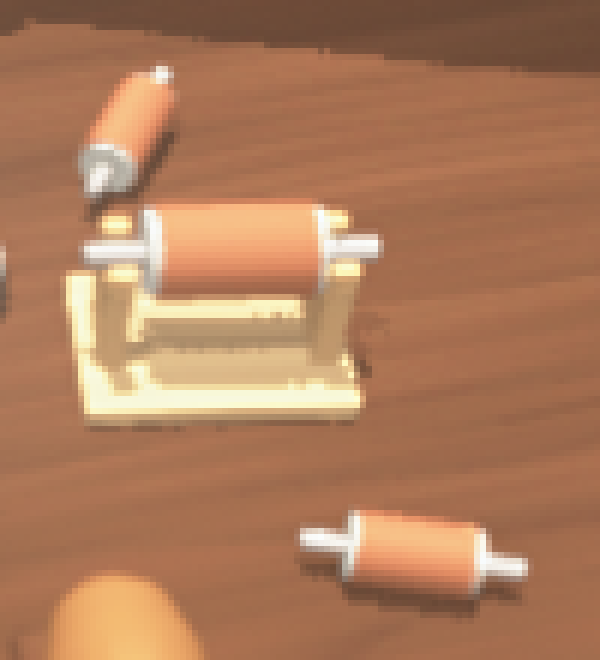

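View pics/scene_h.png

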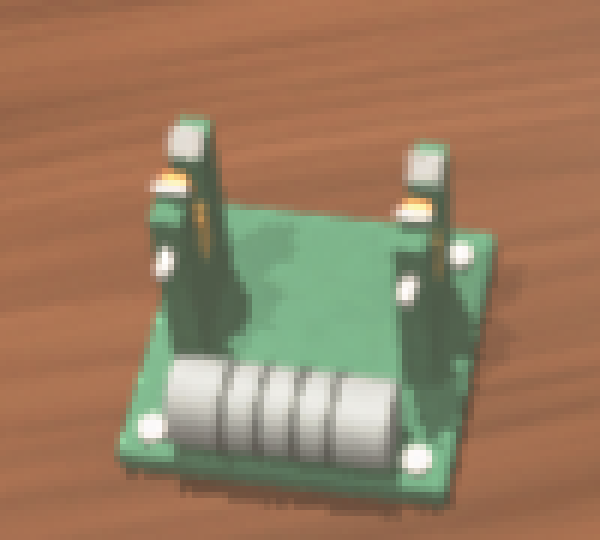

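View pics/side_h.png

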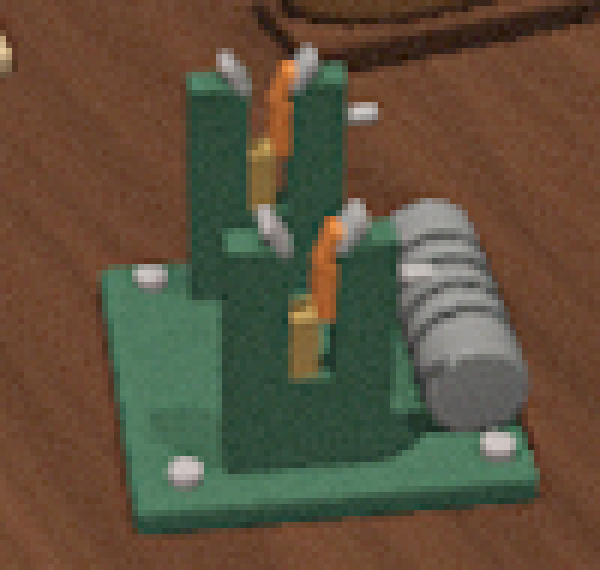

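```bash
python3 - <<'E'
from h import *
def pca(Q):
    m=Q[:,:2].mean(0);u,s,v=np.linalg.svd(Q[:,:2]-m);return v[0],s
for n in ["scene","side"]:
    im=cv2.imread(f"pics/{n}0.png");C=cam(n);P=cloud(C,np.load(f"pics/{n}0.npy"))
    hsv=cv2.cvtColor(im,cv2.COLOR_BGR2HSV);H,S,V=cv2.split(hsv)
    near=(np.abs(P[...,0]-.47)<.15)&(np.abs(P[...,1]-.14)<.12)
    m=(H<18)&(S>110)&near&(P[...,2]>.062)
    Q=P[m];v,s=pca(Q)
    print(n,"drum n",len(Q),"min",Q.min(0).round(4),"max",Q.max(0).round(4),"med",np.median(Q,0).round(4),"yaw off y deg",np.degrees(np.arctan2(-v[0],v[1])).round(2))
    g=(H>55)&(H<85)&(S>50)&(P[...,1]<-.05)&(P[...,1]>-.35)&(P[...,0]<.7)&(P[...,0]>.3)
    Q=P[g&(P[...,2]<.02)];r=cv2.minAreaRect(Q[:,:2].astype(np.float32)*1000);print("base",r,np.median(Q[:,2]))
    top=g&(P[...,2]>.1);Q=P[top];print("cheek top max z",Q[:,2].max(),len(Q))
    for sgn in (1,-1):
        q=Q[(Q[:,1]>-.187)==(sgn>0)]
        if len(q): print(" cheek",sgn,q.min(0).round(4),q.max(0).round(4),len(q))
    o=(H>8)&(H<20)&(S>150)&(np.abs(P[...,1]+.19)<.1)&(np.abs(P[...,0]-.47)<.1)&(P[...,2]>.08)
    Q=P[o]
    for sgn in (1,-1):
        q=Q[(Q[:,1]>-.187)==(sgn>0)]
        if len(q): print(" pads",sgn,q.mean(0).round(4),len(q))
E
```

```text
scene drum n 416 min [0.4389 0.0897 0.0623] max [0.4964 0.2128 0.0967] med [0.4764 0.1512 0.0869] yaw off y deg -12.31
base ((503.0020446777344, -195.4103546142578), (149.2375030517578, 150.15512084960938), 69.12632751464844) 0.014461111148510508
cheek top max z 0.11858876337995183 75
 cheek 1 [ 0.4821 -0.1576  0.102 ] [ 0.5424 -0.1304  0.1183] 40
 cheek -1 [ 0.4457 -0.2565  0.1057] [ 0.5052 -0.2257  0.1186] 35
side drum n 227 min [0.4343 0.0835 0.0634] max [0.4958 0.2037 0.0937] med [0.4574 0.1449 0.0875] yaw off y deg 172.93
base ((499.8697509765625, -200.67568969726562), (148.11972045898438, 149.860595703125), 68.36239624023438) 0.012558793135387936
cheek top max z 0.11434402583778303 243
 cheek 1 [ 0.4818 -0.162   0.1   ] [ 0.5414 -0.1295  0.1142] 108
 cheek -1 [ 0.4428 -0.2621  0.1   ] [ 0.5009 -0.2268  0.1143] 135
 pads 1 [ 0.5152 -0.1487  0.0983] 47
 pads -1 [ 0.477  -0.2473  0.0977] 60
```

The crop confirms it. The drum on the rest is the largest; the other two are visibly smaller and lie on the table. It sits at about (0.466, 0.148) with yaw about -10°, and the head is at about (0.49, -0.195) with yaw about -21°. Next I move above the drum for a close wrist view.

```bash
python3 -m pendant '[{"delta_pos":[-2.5,2.8,0.2],"rot":[0,0,0.1],"grip":1},{"delta_pos":[-5,5.5,0.4],"rot":[0,0,0.2],"grip":1},{"delta_pos":[-7.5,8.3,0.6],"rot":[0,0,0.3],"grip":1},{"delta_pos":[-10,11,0.9],"rot":[0,0,0.4],"grip":1},{"delta_pos":[-12.5,13.8,1.1],"rot":[0,0,0.5],"grip":1},{"delta_pos":[-15,16.5,1.3],"rot":[0,0,0.6],"grip":1},{"delta_pos":[-17.5,19.3,1.5],"rot":[0,0,0.7],"grip":1},{"delta_pos":[-20,22,1.7],"rot":[0,0,0.8],"grip":1},{"delta_pos":[-22.5,24.8,1.9],"rot":[0,0,0.9],"grip":1},{"delta_pos":[-25,27.5,2.1],"rot":[0,0,1.0],"grip":1},{"delta_pos":[-27.5,30.3,2.4],"rot":[0,0,1.1],"grip":1},{"delta_pos":[-30,33,2.6],"rot":[0,0,1.2],"grip":1},{"delta_pos":[-32.5,35.8,2.8],"rot":[0,0,1.3],"grip":1},{"delta_pos":[-34.9,38.6,3],"rot":[0,0,1.42],"grip":1},{"delta_pos":[-34.9,38.6,3],"rot":[0,0,1.42],"grip":1},{"delta_pos":[-34.9,38.6,3],"rot":[0,0,1.42],"grip":1},{"delta_pos":[-34.9,38.6,3],"rot":[0,0,1.42],"grip":1}]'
python3 - <<'E'
from h import *
o=robot.get_obs();print(o['t'],o['tcp_pos'],R.from_quat(o['ee_rot']).as_matrix().round(3).tolist(),o['contact_force'],np.abs(o['dq']).max())
im,d=robot.capture("wrist");cv2.imwrite("pics/w1.png",im);np.savez("pics/w1.npz",d=d,p=o['tcp_pos'],r=o['ee_rot'])
E
```

```text
t: 1.85
tcp_pos: [0.4657, 0.1488, 0.2007]
ee_rot: [0.995, -0.101, -0.001, 0.001]
contact_force: [-0.2, -0.5, 0.1]
width: 0.0854
1.85 [0.46571213 0.14880683 0.20067627] [[0.98, -0.2, -0.001], [-0.2, -0.98, -0.001], [-0.001, 0.001, -1.0]] [-0.16306367 -0.53489873  0.09639849] 0.014113580123744432
```

View pics/w1.png

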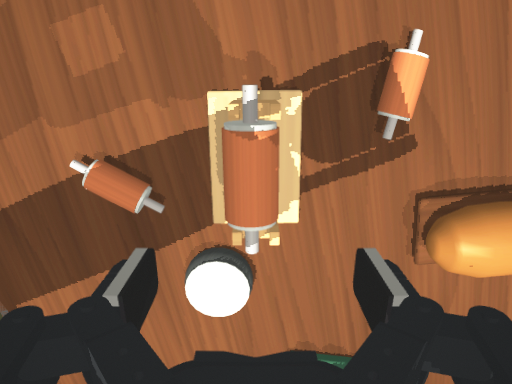

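Large drum is central at (251,175), axle tips near (250,86) and (252,253). The small drums are at (118,187) and (403,85), the tin at (218,288) and the shoe at the right edge.

```bash
python3 - <<'E'
from h import *
z=np.load("pics/w1.npz");o=dict(tcp_pos=z['p'],ee_rot=z['r']);C=cam("wrist",o);im=cv2.imread("pics/w1.png")
hsv=cv2.cvtColor(im,cv2.COLOR_BGR2HSV);H,S,V=cv2.split(hsv)
P=cloud(C,z['d'])
sil=((S<60)&(V>60)).astype(np.uint8);sil[:, :235]=0;sil[:,268:]=0;sil[262:]=0;sil[:80]=0
for r in list(range(82,132,5))+list(range(222,260,4)):
    c=np.where(sil[r])[0]; print(r,c.min() if len(c) else None,c.max() if len(c) else None,hsv[r,251].tolist(), P[r,251].round(4).tolist())
rub=((H<14)&(S>120)&(P[...,2]>.06)&(np.abs(P[...,1]-.15)<.1)&(np.abs(P[...,0]-.47)<.05)).astype(np.uint8)
for r in (140,160,180,200,215):
    c=np.where(rub[r])[0];print("rub",r,c.min(),c.max())
    print(P[r,c.min():c.max()+1][::8].round(4).tolist()[:8])
x=cv2.resize(im[70:270,200:310],None,fx=3,fy=3,interpolation=cv2.INTER_NEAREST);cv2.imwrite("pics/w1c.png",x)
E
```

```text
82 None None [11, 155, 145] [0.4774, 0.2239, 0.0005]
87 242 257 [23, 4, 253] [0.4776, 0.2201, 0.0759]
92 242 256 [23, 4, 253] [0.4769, 0.2165, 0.0765]
97 235 257 [23, 4, 253] [0.4761, 0.2129, 0.0761]
102 242 257 [20, 15, 150] [0.4753, 0.2092, 0.0759]
107 243 256 [15, 17, 149] [0.4746, 0.2056, 0.0776]
112 243 257 [18, 17, 149] [0.4738, 0.2018, 0.0756]
117 243 257 [16, 19, 150] [0.4731, 0.1982, 0.0771]
122 235 267 [17, 15, 149] [0.4722, 0.1943, 0.0757]
127 235 267 [38, 9, 226] [0.4721, 0.1924, 0.0915]
222 None None [10, 163, 203] [0.457, 0.1198, 0.0937]
226 235 267 [10, 165, 202] [0.4563, 0.1166, 0.0939]
230 241 259 [35, 13, 223] [0.4553, 0.1119, 0.091]
234 245 257 [20, 16, 195] [0.453, 0.1018, 0.0764]
238 245 258 [20, 16, 194] [0.4521, 0.0976, 0.0753]
242 245 258 [18, 17, 195] [0.4515, 0.0943, 0.0762]
246 246 258 [30, 2, 254] [0.4507, 0.0907, 0.0764]
250 246 258 [30, 2, 254] [0.4497, 0.086, 0.0746]
254 None None [11, 79, 190] [0.4399, 0.0434, 0.0007]
258 235 238 [12, 154, 159] [0.4388, 0.0382, 0.0002]
rub 140 222 278
[[0.4471, 0.1852, 0.0763], [0.4544, 0.1856, 0.0873], [0.4607, 0.185,
[... 225 characters left out ...]
0917], [0.4643, 0.1694, 0.094], [0.47, 0.1679, 0.0927], [0.4759, 0.1664, 0.0914], [0.4818, 0.1642, 0.0872]]
rub 180 224 278
[[0.4415, 0.1533, 0.0773], [0.4491, 0.1547, 0.0873], [0.4556, 0.1546, 0.0915], [0.4617, 0.1538, 0.0931], [0.4677, 0.1527, 0.0932], [0.4736, 0.1508, 0.0909], [0.4796, 0.1483, 0.0866]]
rub 200 225 277
[[0.4387, 0.1371, 0.0793], [0.4465, 0.1391, 0.0893], [0.4531, 0.1391, 0.093], [0.4592, 0.1379, 0.093], [0.4653, 0.137, 0.094], [0.4712, 0.1346, 0.0906], [0.4772, 0.1312, 0.0847]]
rub 215 225 277
[[0.4352, 0.1231, 0.0762], [0.4436, 0.1265, 0.0885], [0.4503, 0.1265, 0.0918], [0.4565, 0.1252, 0.0919], [0.4627, 0.1243, 0.0926], [0.4688, 0.1219, 0.0899], [0.4749, 0.1186, 0.0848]]
```

View pics/w1c.png

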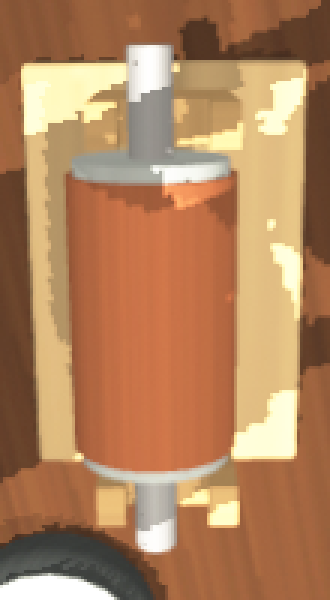

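```bash
python3 - <<'E'
from h import *
z=np.load("pics/w1.npz");o=dict(tcp_pos=z['p'],ee_rot=z['r']);C=cam("wrist",o)
A=onplane(C,[[249.5,85],[249.5,92],[250,112],[251.2,236],[251.8,246],[252,253]],.071);print(A.round(4))
# fit line from centre-line points
v=A[1]-A[4];v/=np.linalg.norm(v);print("axle len",np.linalg.norm(A[0]-A[5]),"yaw",np.degrees(np.arctan2(-v[0],v[1])))
mid=(A[0]+A[5])/2;print("mid",mid)
Rm=R.from_quat(z['r']).as_matrix();print("yaw tool x",np.degrees(np.arctan2(Rm[1,0],Rm[0,0])))
print("delta tool cm",100*Rm.T@(mid-z['p']))
E
```

```text
[[0.4767 0.2218 0.071 ]
 [0.4756 0.2166 0.071 ]
 [0.4729 0.2016 0.071 ]
 [0.4522 0.0974 0.071 ]
 [0.4508 0.0878 0.071 ]
 [0.4495 0.081  0.071 ]]
axle len 0.1433399543522478 yaw -10.923039417027688
mid [0.46312203 0.15140114 0.071     ]
yaw tool x -11.543366477939228
delta tool cm [-0.29366614 -0.22055554 12.96760764]
```

```bash
python3 - <<'E'
from h import *
mid=np.array([.4631,.1514]);a=np.radians(-10.92);ex=np.array([np.cos(a),np.sin(a)]);ey=np.array([-ex[1],ex[0]])
z=np.load("pics/w1.npz");C=cam("wrist",dict(tcp_pos=z['p'],ee_rot=z['r']));P=cloud(C,z['d']).reshape(-1,3)
Q=np.r_[P,cloud(cam("scene"),np.load("pics/scene0.npy")).reshape(-1,3)]
x=(Q[:,:2]-mid)@ex;y=(Q[:,:2]-mid)@ey
for lo in range(-70,70,7):
    m=(x*1000>=lo)&(x*1000<lo+7)&(np.abs(y)<.016)
    if m.sum(): print(lo,m.sum(),np.percentile(Q[m,2],[5,50,98]).round(3))
E
```

```text
-70 971 [-0.     0.268  0.275]
-63 3194 [0.001 0.27  0.285]
-56 2249 [0.    0.266 0.287]
-49 1883 [0.    0.26  0.272]
-42 3406 [0.013 0.243 0.28 ]
-35 1351 [0.012 0.28  0.288]
-28 1446 [0.273 0.284 0.291]
-21 1159 [0.081 0.285 0.291]
-14 1261 [0.089 0.279 0.29 ]
-7 1324 [0.092 0.278 0.285]
0 1235 [0.092 0.278 0.285]
7 1324 [0.089 0.277 0.285]
14 1297 [0.081 0.278 0.285]
21 992 [0.065 0.286 0.291]
28 1681 [0.012 0.284 0.291]
35 1604 [0.012 0.28  0.289]
42 3368 [0.012 0.242 0.281]
49 1984 [0.    0.258 0.273]
56 2110 [0.    0.266 0.269]
63 3398 [0.001 0.27  0.286]
```

Base plate is 12 mm high and the sides are free. I descend to TCP z ≈ 0.048 and then close.

```bash
python3 -m pendant '[{"delta_pos":[-0.3,-0.2,2],"rot":[0,0,-0.011],"grip":1},{"delta_pos":[-0.3,-0.2,4.5],"rot":[0,0,-0.011],"grip":1},{"delta_pos":[-0.3,-0.2,7.5],"rot":[0,0,-0.011],"grip":1},{"delta_pos":[-0.3,-0.2,10.5],"rot":[0,0,-0.011],"grip":1},{"delta_pos":[-0.3,-0.2,13],"rot":[0,0,-0.011],"grip":1},{"delta_pos":[-0.3,-0.2,14.5],"rot":[0,0,-0.011],"grip":1},{"delta_pos":[-0.3,-0.2,15.3],"rot":[0,0,-0.011],"grip":1},{"delta_pos":[-0.3,-0.2,15.3],"rot":[0,0,-0.011],"grip":1},{"delta_pos":[-0.3,-0.2,15.3],"rot":[0,0,-0.011],"grip":1}]'
python3 -m pendant '[{"delta_pos":[0,0,0],"rot":[0,0,0],"grip":-1},{"delta_pos":[0,0,0],"rot":[0,0,0],"grip":-1},{"delta_pos":[0,0,0],"rot":[0,0,0],"grip":-1},{"delta_pos":[0,0,0],"rot":[0,0,0],"grip":-1},{"delta_pos":[0,0,0],"rot":[0,0,0],"grip":-1},{"delta_pos":[0,0,0],"rot":[0,0,0],"grip":-1},{"delta_pos":[0,0,0],"rot":[0,0,0],"grip":-1},{"delta_pos":[0,0,0],"rot":[0,0,0],"grip":-1}]'
```

```text
t: 2.8
tcp_pos: [0.4635, 0.152, 0.0486]
ee_rot: [0.996, -0.094, 0.0, 0.0]
contact_force: [-0.3, 1.0, 0.4]
width: 0.0856
t: 3.6
tcp_pos: [0.4645, 0.1522, 0.0498]
ee_rot: [0.996, -0.094, 0.001, 0.0]
contact_force: [0.2, 0.1, 6.0]
width: 0.0446
```

```bash
python3 -m pendant '[{"delta_pos":[0,0,-0.5],"rot":[0,0,0],"grip":-1},{"delta_pos":[0,0,-1],"rot":[0,0,0],"grip":-1},{"delta_pos":[0,0,-2],"rot":[0,0,0],"grip":-1},{"delta_pos":[0,0,-3.5],"rot":[0,0,0],"grip":-1},{"delta_pos":[0,0,-5.5],"rot":[0,0,0],"grip":-1},{"delta_pos":[0,0,-8],"rot":[0,0,0],"grip":-1},{"delta_pos":[0,0,-10.5],"rot":[0,0,0],"grip":-1},{"delta_pos":[0,0,-13],"rot":[0,0,0],"grip":-1},{"delta_pos":[0,0,-15],"rot":[0,0,0],"grip":-1},{"delta_pos":[0,0,-16],"rot":[0,0,0],"grip":-1},{"delta_pos":[0,0,-16],"rot":[0,0,0],"grip":-1},{"delta_pos":[0,0,-16],"rot":[0,0,0],"grip":-1},{"delta_pos":[0,0,-16],"rot":[0,0,0],"grip":-1}]'
python3 - <<'E'
from h import *
o=robot.get_obs();print(o['t'],o['tcp_pos'],R.from_quat(o['ee_rot']).as_matrix().round(3).tolist(),o['contact_force'],o['wrist_torque'])
im,d=robot.capture("wrist");cv2.imwrite("pics/w2.png",im);np.savez("pics/w2.npz",d=d,p=o['tcp_pos'],r=o['ee_rot'])
im,d=robot.capture("side");cv2.imwrite("pics/s2.png",im);np.save("pics/s2.npy",d)
E
```

```text
t: 4.9
tcp_pos: [0.4631, 0.1521, 0.2079]
ee_rot: [0.996, -0.094, -0.0, 0.001]
contact_force: [0.2, 0.4, -3.4]
width: 0.0447
4.9 [0.46312609 0.15206585 0.20788112] [[0.982, -0.188, -0.001], [-0.188, -0.982, -0.001], [-0.0, 0.001, -1.0]] [ 0.24496077  0.37940244 -3.43312882] [ 0.0107678  -0.01371504  0.03120126]
```

View pics/w2.png

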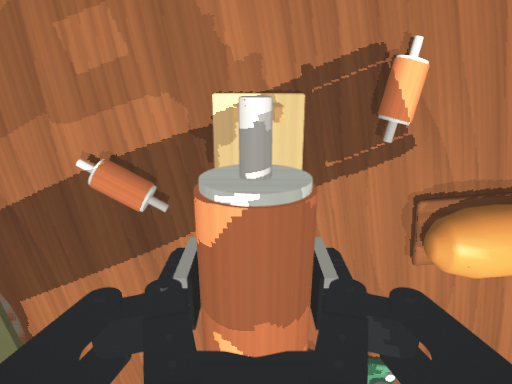

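View pics/s2.png

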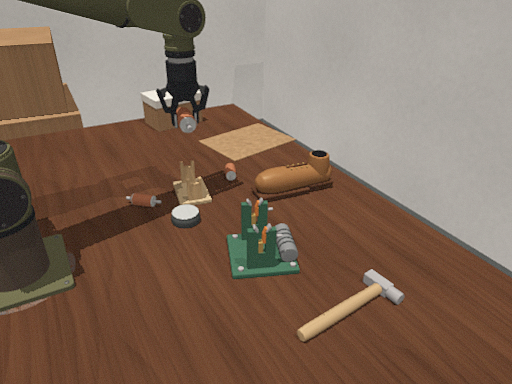

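Drum is held: the rest is empty and the drum is between the fingers at (256,260) in the wrist view. I carry it to a spot beside the head, so the head shows above the drum in the wrist view.

```bash
python3 -m pendant '[{"delta_pos":[0.3,1.5,-1],"rot":[0,0,0],"grip":-1},{"delta_pos":[0.8,4.2,-2],"rot":[0,0,0.02],"grip":-1},{"delta_pos":[1.4,7.5,-3],"rot":[0,0,0.03],"grip":-1},{"delta_pos":[2.1,11,-4],"rot":[0,0,0.05],"grip":-1},{"delta_pos":[2.8,15,-5],"rot":[0,0,0.07],"grip":-1},{"delta_pos":[3.6,19,-6],"rot":[0,0,0.09],"grip":-1},{"delta_pos":[4.3,23,-7],"rot":[0,0,0.11],"grip":-1},{"delta_pos":[5.1,27,-8],"rot":[0,0,0.13],"grip":-1},{"delta_pos":[5.9,31,-9],"rot":[0,0,0.15],"grip":-1},{"delta_pos":[6.6,35,-9.2],"rot":[0,0,0.165],"grip":-1},{"delta_pos":[7.3,38.5,-9.2],"rot":[0,0,0.18],"grip":-1},{"delta_pos":[7.7,40.7,-9.2],"rot":[0,0,0.18],"grip":-1},{"delta_pos":[7.9,41.7,-9.2],"rot":[0,0,0.18],"grip":-1},{"delta_pos":[7.9,41.7,-9.2],"rot":[0,0,0.18],"grip":-1},{"delta_pos":[7.9,41.7,-9.2],"rot":[0,0,0.18],"grip":-1},{"delta_pos":[7.9,41.7,-9.2],"rot":[0,0,0.18],"grip":-1}]'
python3 - <<'E'
from h import *
o=robot.get_obs();print(o['t'],o['tcp_pos'],R.from_quat(o['ee_rot']).as_matrix().round(4).tolist(),o['contact_force'],o['wrist_torque'],np.abs(o['dq']).max())
im,d=robot.capture("wrist");cv2.imwrite("pics/w3.png",im);np.savez("pics/w3.npz",d=d,p=o['tcp_pos'],r=o['ee_rot'])
cv2.imwrite("pics/w3c.png",cv2.resize(im[:200,150:380],None,fx=3,fy=3,interpolation=cv2.INTER_CUBIC))
im,d=robot.capture("side");cv2.imwrite("pics/s3.png",im);np.save("pics/s3.npy",d)
E
```

```text
t: 6.6
tcp_pos: [0.4627, -0.271, 0.3004]
ee_rot: [0.983, -0.183, -0.0, 0.0]
contact_force: [-0.5, 0.1, -4.6]
width: 0.0443
6.6 [ 0.46271819 -0.27103188  0.30044187] [[0.9332, -0.3594, -0.0003], [-0.3594, -0.9332, -0.0005], [-0.0001, 0.0005, -1.0]] [-0.47968741  0.14887843 -4.62085686] [-0.01100002  0.00731262 -0.00516211] 0.00465321954454392
```

View pics/w3c.png

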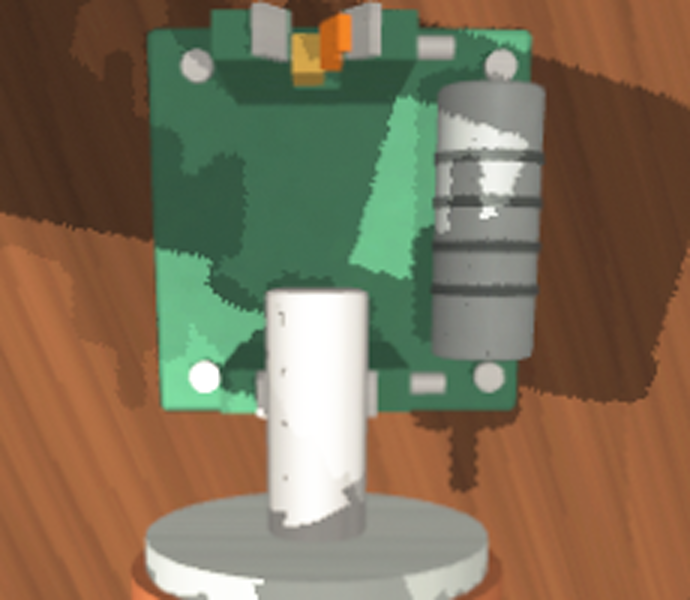

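View pics/w3.png

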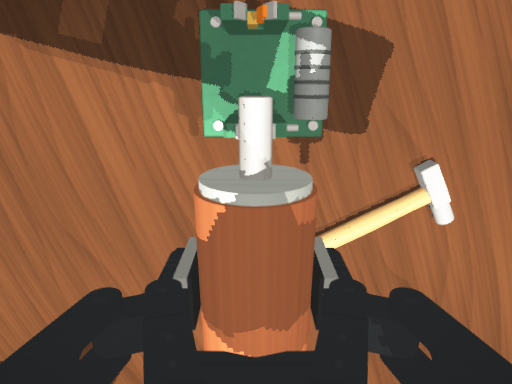

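View pics/s3.png

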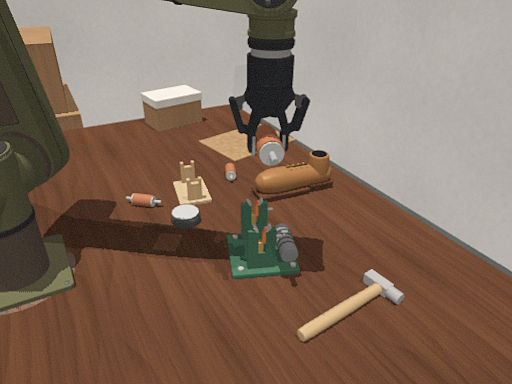

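```bash
python3 - <<'E'
from h import *
z=np.load("pics/w3.npz");o=dict(tcp_pos=z['p'],ee_rot=z['r']);C=cam("wrist",o);im=cv2.imread("pics/w3.png");P=cloud(C,z['d'])
f=lambda L:[(150+x/3,y/3) for x,y in L]
A=onplane(C,f([(148,30),(530,28),(162,410),(517,410)]),.012);print("base",A.round(4).tolist())
def yw(v):return np.degrees(np.arctan2(-v[0],v[1]))
print("yaw L,R,avg",yw(A[0]-A[2]),yw(A[1]-A[3]),yw(A[0]+A[1]-A[2]-A[3]),"from x edges",[np.degrees(np.arctan2(v[1],v[0])) for v in (A[1]-A[0],A[3]-A[2])], "sizes",np.linalg.norm(A[0]-A[2]),np.linalg.norm(A[1]-A[3]),np.linalg.norm(A[0]-A[1]),np.linalg.norm(A[2]-A[3]))
S=onplane(C,f([(197,65),(501,64),(205,377),(489,378)]),.016);print("screws mean",S.mean(0),"yaw",yw(S[0]+S[1]-S[2]-S[3]))
c=A.mean(0);a=np.radians(yw(A[0]+A[1]-A[2]-A[3]));ex=np.array([np.cos(a),np.sin(a)]);ey=np.array([-ex[1],ex[0]])
loc=lambda p:np.c_[(np.atleast_2d(p)[:,:2]-c[:2])@ex,(np.atleast_2d(p)[:,:2]-c[:2])@ey]*1000
print("base c",c,"motor local x",loc(onplane(C,f([(440,150),(545,150),(432,290),(540,290)]),.034)).round(1).tolist())
print("cheek top edge far",loc(onplane(C,f([(212,10),(418,10),(212,55),(418,65)]),.114)).round(1).tolist())
print("lips far",loc(onplane(C,f([(290,10),(345,10),(252,5),(380,5)]),.125)).round(1).tolist())
print("near lips outer",loc(onplane(C,f([(258,375),(377,375)]),.120)).round(1).tolist())
# depth cloud: cheeks and pads
hsv=cv2.cvtColor(im,cv2.COLOR_BGR2HSV);H,Sa,V=cv2.split(hsv)
for nm in ("w","scene","side"):
    if nm!="w":
        im2=cv2.imread(f"pics/{nm}0.png");PP=cloud(cam(nm),np.load(f"pics/{nm}0.npy"));H,Sa,V=cv2.split(cv2.cvtColor(im2,cv2.COLOR_BGR2HSV))
    else: PP=P
    l=loc(PP.reshape(-1,3)).reshape(PP.shape[:2]+(2,));zz=PP[...,2]
    inh=(np.abs(l[...,0])<90)&(np.abs(l[...,1])<80)
    for sg in (1,-1):
        g=inh&(H>55)&(H<85)&(Sa>50)&(zz>.103)&(zz<.122)&(l[...,1]*sg>0)
        s=inh&(Sa<40)&(zz>.112)&(zz<.13)&(l[...,1]*sg>0)&(l[...,1]*sg<70)
        og=inh&(H>8)&(H<22)&(Sa>150)&(zz>.09)&(l[...,1]*sg>0)
        for n,m in (("green",g),("lip",s),("pad",og)):
            if m.sum()>3: print(nm,sg,n,m.sum(),"x",np.percentile(l[m][:,0],[1,50,99]).round(1),"y",np.percentile(l[m][:,1],[1,50,99]).round(1),"z",np.percentile(zz[m],[5,95]).round(3))
E
```

```text
base [[0.4596, -0.0997, 0.012], [0.5985, -0.1521, 0.012], [0.4064, -0.239, 0.012], [0.5462, -0.2927, 0.012]]
yaw L,R,avg -20.94168236115618 -20.40558898867948 -20.672753525429755 from x edges [np.float64(-20.643204897883905), np.float64(-21.020072212552407)] sizes 0.14906569430519898 0.15005008590911909 0.1483690810486921 0.14977114532455948
screws mean [ 0.505823   -0.19705506  0.016     ] yaw -21.015201658819823
base c [ 0.50266717 -0.19586198  0.012     ] motor local x [[37.4, 26.9], [77.1, 27.2], [35.4, -24.9], [77.5, -24.8]]
cheek top edge far [[-39.8, 60.3], [21.0, 59.9], [-40.1, 47.6], [21.1, 44.4]]
lips far [[-16.5, 57.7], [-0.9, 57.6], [-27.3, 59.1], [9.1, 58.9]]
near lips outer [[-28.0, -47.2], [9.2, -47.4]]
w 1 green 504 x [-39.7 -22.7  19.9] y [45.9 51.7 60.4] z [0.104 0.116]
w 1 lip 389 x [-27.7 -18.4  10.2] y [46.  52.9 60.1] z [0.115 0.124]
w 1 pad 151 x [-7.7 -3.9  0.2] y [47.7 51.9 58.4] z [0.094 0.119]
w -1 green 344 x [-40.6 -29.4  19.6] y [-58.7 -51.6 -45.7] z [0.108 0.116]
w -1 lip 103 x [-40.5 -26.    8.6] y [-58.9 -51.6 -45.9] z [0.114 0.124]
w -1 pad 10782 x [-31.3 -10.2  11.2] y [-79.6 -61.3 -45.9] z [0.331 0.344]
scene 1 green 39 x [-40.3  16.8  21. ] y [47.5 54.2 61.1] z [0.106 0.117]
scene 1 lip 45 x [-36.7 -21.2  10.2] y [47.3 55.  60.9] z [0.113 0.125]
scene -1 green 35 x [-41.8  11.1  20.7] y [-59.1 -51.8 -45.1] z [0.11  0.118]
scene -1 lip 43 x [-33.2 -21.1   7.7] y [-58.9 -51.5 -44.8] z [0.114 0.125]
side 1 green 86 x [-39.  -20.4  19.5] y [41.5 45.  57.9] z [0.103 0.114]
side 1 lip 39 x [-27.4 -17.9   9.3] y [42.7 46.8 59.5] z [0.113 0.122]
side 1 pad 34 x [-7.9 -4.1 -0.7] y [43.6 47.1 55.8] z [0.091 0.116]
side -1 green 109 x [-40.4 -25.2  18.4] y [-64.4 -60.8 -48.3] z [0.104 0.114]
side -1 lip 54 x [-27.6  -8.8  19.6] y [-63.2 -58.  -48.1] z [0.113 0.123]
side -1 pad 43 x [-8.2 -5.6 -1.8] y [-61.6 -59.4 -48.1] z [0.091 0.116]
```

```bash
python3 - <<'E'
from h import *
for k in ("w2","w3"):
    z=np.load(f"pics/{k}.npz");im=cv2.imread(f"pics/{k}.png");C=cam("wrist",dict(tcp_pos=np.zeros(3),ee_rot=[0,0,0,1]))  # tool frame
    P=cloud(C,z['d'])
    m=np.zeros(P.shape[:2],bool);m[90:178,225:290]=1
    m&=(np.abs(P[...,0])<.012)&(P[...,2]<.05)&(P[...,2]>-.1)&(P[...,1]<-.045)
    # fit: per-row axle centre from edges at rows, min z ridge
    out=[]
    for r in range(100,165,6):
        c=np.where(m[r])[0]
        if len(c)<10: continue
        u=(c.min()+c.max())/2; zt=np.percentile(P[r,c,2],5); out.append((r,c.min(),c.max(),P[r,int(u),0]*1e3,P[r,int(u),1]*1e3,zt*1e3))
    out=np.array(out);print(k,out.round(1)[::3].tolist())
    px=np.polyfit(out[:,4],out[:,3],1);pz=np.polyfit(out[:,4],out[:,5],1)
    print("x slope",px,"z slope",pz)
    rb=(P[...,1]>-.04)&(P[...,1]<.03)&(P[...,2]<.03)&(P[...,2]>-.05)&(np.abs(P[...,0])<.006)
    q=P[rb];print("rubber top z vs y",[(y,round(np.median(q[np.abs(q[:,1]*1e3-y)<2,2])*1e3,2)) for y in range(-38,26,8) if (np.abs(q[:,1]*1e3-y)<2).any()])
    # tip of axle
    col=P[:,256];print("tip",[(r,(P[r,256]*1e3).round(1).tolist()) for r in range(94,102)],"disc", [(r,(P[r,256]*1e3).round(1).tolist()) for r in range(172,204,3)])
    # tips edges via rays at axle-centre plane
E
```

```text
w2 [[100.0, 239.0, 272.0, 0.6, -70.2, -26.6], [118.0, 239.0, 272.0, 0.6, -64.1, -26.8], [136.0, 239.0, 272.0, 0.6, -58.2, -26.7], [154.0, 239.0, 271.0, 0.6, -52.1, -26.6]]
x slope [1.98566167e-05 5.51940377e-01] z slope [ 8.89741377e-03 -2.62199012e+01]
rubber top z vs y [(-38, np.float64(-42.4)), (-30, np.float64(-43.06)), (-22, np.float64(-43.08)), (-14, np.float64(-43.04)), (-6, np.float64(-43.01)), (2, np.float64(-43.1)), (10, np.float64(-43.03)), (18, np.float64(-43.06))]
tip [(94, [1.4, -65.1, 195.1]), (95, [1.4, -64.3, 193.7]), (96, [0.9, -71.4, -23.8]), (97, [0.9, -71.1, -26.0]), (98, [0.9, -70.8, -25.7]), (99, [0.9, -70.5, -27.4]), (100, [0.9, -70.2, -26.2]), (101, [0.9, -69.8, -26.0])] disc [(172, [0.9, -44.9, -24.4]), (175, [0.9, -44.4, -26.4]), (178, [0.9, -43.3, -26.3]), (181, [0.9, -42.4, -27.1]), (184, [0.9, -42.4, -30.8]), (187, [0.9, -42.7, -35.2]), (190, [0.9, -42.6, -38.2]), (193, [0.9, -42.7, -41.5]), (196, [0.9, -41.5, -41.0]), (199, [0.9, -40.6, -41.1]), (202, [0.9, -39.8, -42.0])]
w3 [[100.0, 239.0, 272.0, 0.6, -70.2, -27.0], [118.0, 239.0, 272.0, 0.6, -64.2, -
[... 239 characters left out ...]
43.02)), (-22, np.float64(-43.04)), (-14, np.float64(-43.0)), (-6, np.float64(-43.0)), (2, np.float64(-43.02)), (10, np.float64(-43.09)), (18, np.float64(-43.04))]
tip [(94, [1.6, -62.3, 284.0]), (95, [1.6, -61.1, 286.0]), (96, [0.9, -71.3, -23.2]), (97, [0.9, -71.1, -25.8]), (98, [0.9, -70.9, -27.4]), (99, [0.9, -70.5, -26.7]), (100, [0.9, -70.1, -25.9]), (101, [0.9, -69.9, -26.9])] disc [(172, [0.9, -45.6, -26.9]), (175, [0.9, -44.4, -26.5]), (178, [0.9, -43.1, -25.7]), (181, [0.9, -42.2, -26.5]), (184, [0.9, -42.3, -30.4]), (187, [0.9, -42.5, -34.7]), (190, [0.9, -42.6, -38.1]), (193, [0.9, -42.0, -39.5]), (196, [0.9, -41.6, -41.3]), (199, [0.9, -40.5, -41.0]), (202, [0.9, -39.6, -41.2])]
```

Held drum's axle is level, parallel to tool y, at tool x ≈ +0.6 mm and 20 mm above the TCP. The head is at (0.4937, -0.1921) with yaw about -20.9°. I move over it (dx +0.1, dy -8.4 cm), then go down to axle height ≈ 0.15.

```bash
python3 -m pendant '[{"delta_pos":[0,-1,0],"rot":[0,0,-0.003],"grip":-1},{"delta_pos":[0.1,-2.8,0],"rot":[0,0,-0.003],"grip":-1},{"delta_pos":[0.1,-4.8,1],"rot":[0,0,-0.003],"grip":-1},{"delta_pos":[0.1,-6.6,2],"rot":[0,0,-0.003],"grip":-1},{"delta_pos":[0.1,-7.8,3.5],"rot":[0,0,-0.003],"grip":-1},{"delta_pos":[0.1,-8.4,5.5],"rot":[0,0,-0.003],"grip":-1},{"delta_pos":[0.1,-8.4,8],"rot":[0,0,-0.003],"grip":-1},{"delta_pos":[0.1,-8.4,11],"rot":[0,0,-0.003],"grip":-1},{"delta_pos":[0.1,-8.4,14],"rot":[0,0,-0.003],"grip":-1},{"delta_pos":[0.1,-8.4,16],"rot":[0,0,-0.003],"grip":-1},{"delta_pos":[0.1,-8.4,17],"rot":[0,0,-0.003],"grip":-1},{"delta_pos":[0.1,-8.4,17],"rot":[0,0,-0.003],"grip":-1},{"delta_pos":[0.1,-8.4,17],"rot":[0,0,-0.003],"grip":-1},{"delta_pos":[0.1,-8.4,17],"rot":[0,0,-0.003],"grip":-1}]'
python3 - <<'E'
from h import *
o=robot.get_obs();print(o['t'],o['tcp_pos'],R.from_quat(o['ee_rot']).as_matrix().round(4).tolist(),o['contact_force'],o['wrist_torque'],np.abs(o['dq']).max())
im,d=robot.capture("wrist");cv2.imwrite("pics/w4.png",im);np.savez("pics/w4.npz",d=d,p=o['tcp_pos'],r=o['ee_rot'])
cv2.imwrite("pics/w4c.png",cv2.resize(im[40:240,150:380],None,fx=3,fy=3,interpolation=cv2.INTER_CUBIC))
im,d=robot.capture("side");cv2.imwrite("pics/s4.png",im);np.save("pics/s4.npy",d)
cv2.imwrite("pics/s4c.png",cv2.resize(im[140:290,200:320],None,fx=4,fy=4,interpolation=cv2.INTER_CUBIC))
E
```

```text
t: 8.1
tcp_pos: [0.495, -0.1938, 0.1325]
ee_rot: [0.983, -0.181, 0.002, 0.001]
contact_force: [-0.9, -0.4, -3.6]
width: 0.0444
8.1 [ 0.495035   -0.1937691   0.13247092] [[0.9343, -0.3565, 0.0029], [-0.3565, -0.9343, -0.0024], [0.0036, 0.0012, -1.0]] [-0.88286373 -0.41259303 -3.58587151] [-0.02399674  0.02247124 -0.00346742] 0.002452358892120814
```

View pics/w4c.png

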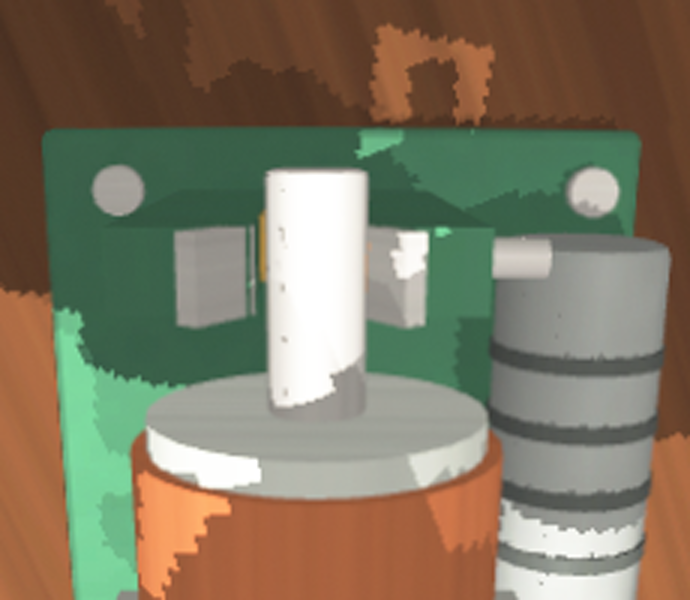

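View pics/s4c.png

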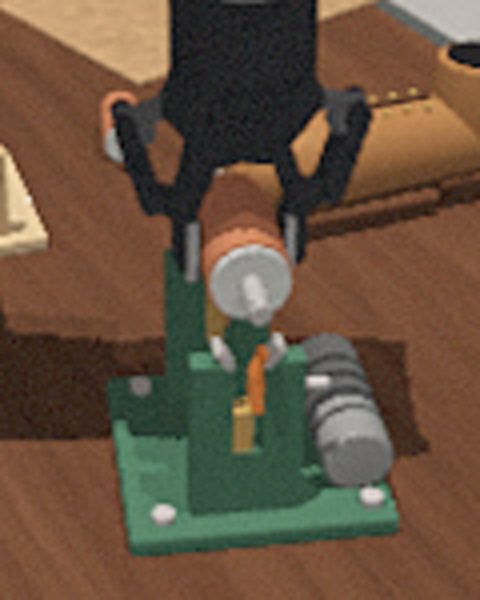

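```bash
python3 - <<'E'
from h import *
z=np.load("pics/w4.npz");o=dict(tcp_pos=z['p'],ee_rot=z['r']);C=cam("wrist",o);im=cv2.imread("pics/w4.png");P=cloud(C,z['d'])
a=np.radians(-20.85);ex=np.array([np.cos(a),np.sin(a)]);ey=np.array([-ex[1],ex[0]])
l=np.stack([(P[...,:2]-[.4937,-.1921])@ex,(P[...,:2]-[.4937,-.1921])@ey],-1)*1e3
zz=P[...,2];H,S,V=cv2.split(cv2.cvtColor(im,cv2.COLOR_BGR2HSV))
lip=(S<45)&(zz>.112)&(zz<.13)&(np.abs(l[...,1]-53)<12)&(np.abs(l[...,0])<25)
ax=(zz>.14)&(zz<.17)&(np.abs(l[...,0])<12)&(l[...,1]>46)&(l[...,1]<72)
g=(H>55)&(H<85)&(zz>.108)&(zz<.118)&(np.abs(l[...,1]-53)<12)
for n,m in (("lip",lip),("axle",ax),("green",g)):
    print(n,m.sum(),np.percentile(l[m][:,0],[1,50,99]).round(2),np.percentile(l[m][:,1],[1,50,99]).round(2),np.percentile(zz[m],[5,95]).round(4))
L=l[lip];print("lip halves",L[L[:,0]<0][:,0].min(),L[L[:,0]>0][:,0].max())
A=l[ax];zA=zz[ax]
for y in (48,54,60,66):
    q=np.abs(A[:,1]-y)<2;print(y,"axle x range mid",(np.percentile(A[q,0],2)+np.percentile(A[q,0],98))/2,"top z",np.percentile(zA[q],95))
# inner lip top edges by rays, crop px
f=lambda L:[(150+x/3,40+y/3) for x,y in L]
for nm,pts,h in (("lip outer z.125",[(175,232),(427,232)],.125),("cheek corners .114",[(101,228),(493,228)],.114),("axle edges z.1515",[(267,250),(367,250)],.1525)):
    p=onplane(C,f(pts),h);print(nm,((p[:,:2]-[.4937,-.1921])@ex*1e3).round(2))
E
```

```text
lip 1408 [-18.48  -9.11  19.55] [46.39 53.48 59.95] [0.1142 0.1241]
axle 2392 [-3.35  2.34  8.37] [46.25 58.66 70.27] [0.1542 0.1593]
green 1533 [-30.7  -14.98  29.73] [46.08 53.63 60.05] [0.1126 0.1154]
lip halves -19.766225924575124 19.930507164249743
48 axle x range mid 2.525506249139399 top z 0.1592566201176232
54 axle x range mid 2.529036361929766 top z 0.1593006937437107
60 axle x range mid 2.5281030970976985 top z 0.15925734010074327
66 axle x range mid 2.529894289103611 top z 0.1592577028551009
lip outer z.125 [-17.81  18.64]
cheek corners .114 [-30.77  30.13]
axle edges z.1515 [-3.34  8.52]
```

Axle is at head x ≈ +2.7 mm and y ≈ -1 mm. I correct by about -1.7 mm in x and +1 mm in y while coming down 2.5 cm to the mouth.

```bash
python3 -m pendant '[{"delta_pos":[-0.2,-0.1,0],"rot":[0,0,0],"grip":-1},{"delta_pos":[-0.2,-0.1,0.4],"rot":[0,0,0],"grip":-1},{"delta_pos":[-0.2,-0.1,0.8],"rot":[0,0,0],"grip":-1},{"delta_pos":[-0.2,-0.1,1.2],"rot":[0,0,0],"grip":-1},{"delta_pos":[-0.2,-0.1,1.6],"rot":[0,0,0],"grip":-1},{"delta_pos":[-0.2,-0.1,2],"rot":[0,0,0],"grip":-1},{"delta_pos":[-0.2,-0.1,2.2],"rot":[0,0,0],"grip":-1},{"delta_pos":[-0.2,-0.1,2.4],"rot":[0,0,0],"grip":-1},{"delta_pos":[-0.2,-0.1,2.4],"rot":[0,0,0],"grip":-1},{"delta_pos":[-0.2,-0.1,2.4],"rot":[0,0,0],"grip":-1},{"delta_pos":[-0.2,-0.1,2.4],"rot":[0,0,0],"grip":-1}]'
cat > chk.py <<'E'
from h import *
import sys
k=sys.argv[1]
def st():
    o=robot.get_obs();Rm=R.from_quat(o['ee_rot']).as_matrix()
    a=np.radians(-20.85);ex=np.array([np.cos(a),np.sin(a)]);ey=np.array([-ex[1],ex[0]])
    ax=o['tcp_pos']+Rm@[.0006,-.0004,-.0203]
    d=ax[:2]-[.4934,-.1919]
    F=o['contact_force'];W=o['wrist_torque']
    print("t",o['t'],"axle head x,y mm",(d@ex*1e3).round(2),(d@ey*1e3).round(2),"z",(ax[2]*1e3).round(2),"yaw",np.degrees(np.arctan2(Rm[1,0],Rm[0,0])).round(2),"level mrad",(Rm[2,1]*1e3).round(1),"F head",(F[:2]@ex).round(2),(F[:2]@ey).round(2),F[2].round(2),"M",W.round(2),"w",o['width'].round(4))
    return o
o=st()
if k!="0":
    im,d=robot.capture("wrist");cv2.imwrite(f"pics/w{k}.png",im);np.savez(f"pics/w{k}.npz",d=d,p=o['tcp_pos'],r=o['ee_rot'])
    w=cv2.resize(im[40:240,150:380],None,fx=2,fy=2,interpolation=cv2.INTER_CUBIC)
    im,d=robot.capture("side");s=cv2.resize(im[170:270,210:310],(400,400),interpolation=cv2.INTER_CUBIC)
    # no stacking surprises: pad to 800 wide
    c=np.zeros((400,800,3),np.uint8);c[:,:400]=cv2.resize(w,(400,400));c[:,400:]=s;cv2.imwrite(f"pics/c{k}.png",c)
E
python3 chk.py 5
```

```text
t: 9.3
tcp_pos: [0.4935, -0.1922, 0.1085]
ee_rot: [0.983, -0.181, 0.002, 0.001]
contact_force: [-0.1, 0.1, -3.9]
width: 0.0443Traceback (most recent call last):
  File "chk.py", line 12, in <module>
    o=st()
  File "chk.py", line 10, in st
    print("t",o['t'],"axle head x,y mm",(d@ex*1e3).round(2),(d@ey*1e3).round(2),"z",(ax[2]*1e3).round(2),"yaw",np.degrees(np.arctan2(Rm[1,0],Rm[0,0])).round(2),"level mrad",(Rm[2,1]*1e3).round(1),"F head",(F[:2]@ex).round(2),(F[:2]@ey).round(2),F[2].round(2),"M",W.round(2),"w",o['width'].round(4))
                                                                                                                                                                                                                                                                                      ^^^^^^^^^^^^^^^^
AttributeError: 'float' object has no attribute 'round'
```

```bash
sed -i "s/o\['width'\].round(4)/round(float(o['width']),4)/" chk.py; python3 chk.py 5
```

```text
t 9.3 axle head x,y mm 0.78 0.15 z 128.82 yaw -20.89 level mrad 1.2 F head -0.1 0.02 -3.89 M [-0.03 -0.03  0.04] w 0.0443
```

View pics/c5.png

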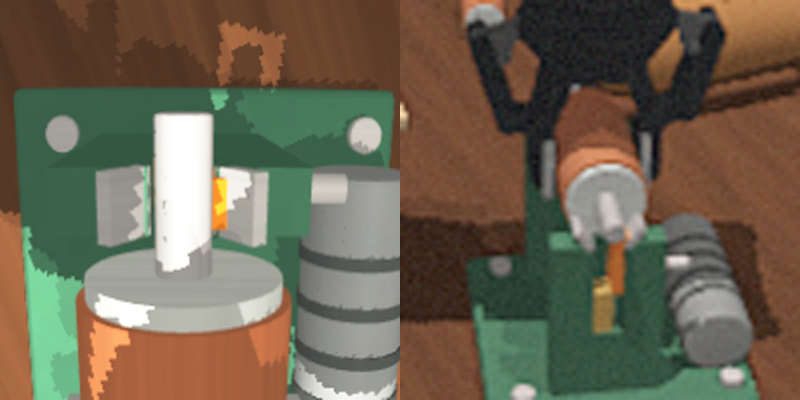

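Axle sits centred between the lips (wrist view axle at x≈183 between lips at 97 and 268), with free-carry Fz ≈ -3.9 N. I now lower it gently at 1 mm per row.

```bash
python3 -m pendant '[{"delta_pos":[0,0,0.1],"rot":[0,0,0],"grip":-1},{"delta_pos":[0,0,0.2],"rot":[0,0,0],"grip":-1},{"delta_pos":[0,0,0.3],"rot":[0,0,0],"grip":-1},{"delta_pos":[0,0,0.4],"rot":[0,0,0],"grip":-1},{"delta_pos":[0,0,0.5],"rot":[0,0,0],"grip":-1},{"delta_pos":[0,0,0.5],"rot":[0,0,0],"grip":-1}]'; python3 chk.py 0
python3 -m pendant '[{"delta_pos":[0,0,0.1],"rot":[0,0,0],"grip":-1},{"delta_pos":[0,0,0.2],"rot":[0,0,0],"grip":-1},{"delta_pos":[0,0,0.3],"rot":[0,0,0],"grip":-1},{"delta_pos":[0,0,0.3],"rot":[0,0,0],"grip":-1}]';  python3 chk.py 0
```

```text
t: 10.0
tcp_pos: [0.4934, -0.1922, 0.1032]
ee_rot: [0.983, -0.181, 0.001, 0.001]
contact_force: [-0.5, 0.1, -3.3]
width: 0.0447
t 10.0 axle head x,y mm 0.6 0.17 z 123.5 yaw -20.89 level mrad 1.2 F head -0.56 -0.05 -3.35 M [ 0.07  0.01 -0.03] w 0.0447
t: 10.4
tcp_pos: [0.4933, -0.1921, 0.1]
ee_rot: [0.983, -0.181, 0.001, 0.001]
contact_force: [0.1, -0.4, -3.6]
width: 0.0444
t 10.4 axle head x,y mm 0.5 0.2 z 120.29 yaw -20.88 level mrad 1.1 F head 0.23 -0.31 -3.58 M [-0.04  0.02  0.05] w 0.0444
```

```bash
for i in 1; do python3 -m pendant '[{"delta_pos":[0.05,0,0.1],"rot":[0,0,0],"grip":-1},{"delta_pos":[0.05,0,0.2],"rot":[0,0,0],"grip":-1},{"delta_pos":[0.05,0,0.2],"rot":[0,0,0],"grip":-1}]'>/dev/null; done; python3 chk.py 0
python3 -m pendant '[{"delta_pos":[0.03,0,0.1],"rot":[0,0,0],"grip":-1},{"delta_pos":[0.03,0,0.2],"rot":[0,0,0],"grip":-1},{"delta_pos":[0.03,0,0.2],"rot":[0,0,0],"grip":-1}]' >/dev/null;  python3 chk.py 0
python3 -m pendant '[{"delta_pos":[0,0,0.1],"rot":[0,0,0],"grip":-1},{"delta_pos":[0,0,0.2],"rot":[0,0,0],"grip":-1},{"delta_pos":[0,0,0.2],"rot":[0,0,0],"grip":-1}]' >/dev/null;  python3 chk.py 0
```

```text
t 10.7 axle head x,y mm 0.59 0.19 z 118.29 yaw -20.89 level mrad 1.2 F head -3.58 0.82 -0.59 M [ 0.13  0.57 -0.11] w 0.0443
t 11.0 axle head x,y mm 0.18 0.15 z 116.67 yaw -20.89 level mrad 1.3 F head -6.93 -0.07 2.49 M [ 0.32  1.06 -0.02] w 0.0446
t 11.3 axle head x,y mm -0.49 0.18 z 114.94 yaw -20.88 level mrad 1.3 F head -6.91 -0.14 3.22 M [ 0.29  0.95 -0.07] w 0.0443
```

```bash

python3 -m pendant '[{"delta_pos":[0.03,0,0.1],"rot":[0,0,0],"grip":-1},{"delta_pos":[0.03,0,0.2],"rot":[0,0,0],"grip":-1},{"delta_pos":[0.03,0,0.2],"rot":[0,0,0],"grip":-1}]' >/dev/null;  python3 chk.py 0
python3 -m pendant '[{"delta_pos":[0.03,0,0.1],"rot":[0,0,0],"grip":-1},{"delta_pos":[0.03,0,0.2],"rot":[0,0,0],"grip":-1},{"delta_pos":[0.03,0,0.2],"rot":[0,0,0],"grip":-1}]' >/dev/null;  python3 chk.py 0
python3 -m pendant '[{"delta_pos":[0.03,0,0.1],"rot":[0,0,0],"grip":-1},{"delta_pos":[0.03,0,0.2],"rot":[0,0,0],"grip":-1},{"delta_pos":[0.03,0,0.2],"rot":[0,0,0],"grip":-1}]' >/dev/null;  python3 chk.py 0
```

```text
t 11.6 axle head x,y mm -1.02 0.13 z 113.41 yaw -20.87 level mrad 1.4 F head -8.06 0.01 4.81 M [ 0.36  1.11 -0.11] w 0.045
t 11.9 axle head x,y mm -1.26 0.11 z 112.25 yaw -20.89 level mrad 1.3 F head -7.33 -0.49 5.4 M [ 0.38  1.12 -0.14] w 0.0442
t 12.2 axle head x,y mm -1.37 0.07 z 111.38 yaw -20.89 level mrad 1.4 F head -7.25 -0.44 6.39 M [ 0.41  1.14 -0.11] w 0.0445
```

```bash

python3 -m pendant '[{"delta_pos":[0.03,0,0.1],"rot":[0,0,0],"grip":-1},{"delta_pos":[0.03,0,0.2],"rot":[0,0,0],"grip":-1},{"delta_pos":[0.03,0,0.25],"rot":[0,0,0],"grip":-1},{"delta_pos":[0.03,0,0.25],"rot":[0,0,0],"grip":-1}]' >/dev/null;  python3 chk.py 0
python3 -m pendant '[{"delta_pos":[0.03,0,0.1],"rot":[0,0,0],"grip":-1},{"delta_pos":[0.03,0,0.2],"rot":[0,0,0],"grip":-1},{"delta_pos":[0.03,0,0.25],"rot":[0,0,0],"grip":-1},{"delta_pos":[0.03,0,0.25],"rot":[0,0,0],"grip":-1}]' >/dev/null;  python3 chk.py 6
```

```text
t 12.6 axle head x,y mm -1.57 0.05 z 110.03 yaw -20.89 level mrad 1.4 F head -9.17 0.49 5.81 M [ 0.48  1.2  -0.08] w 0.0444
t 13.0 axle head x,y mm -1.59 0.03 z 108.82 yaw -20.9 level mrad 1.3 F head -8.44 -0.32 7.43 M [ 0.46  1.18 -0.09] w 0.0448
```

View pics/c6.png

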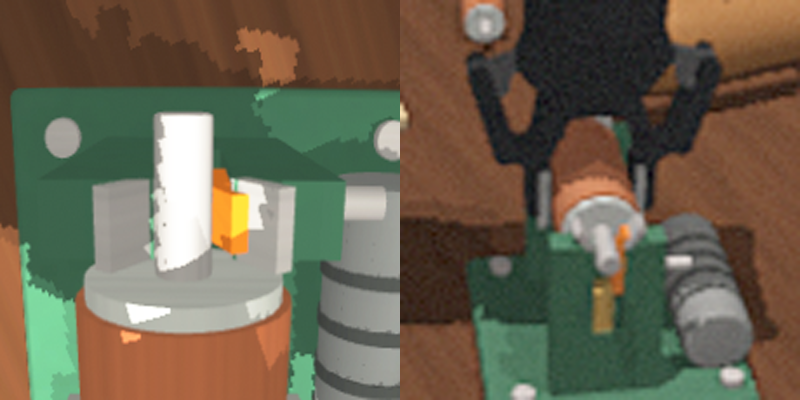

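```bash

python3 -m pendant '[{"delta_pos":[0.03,0,0.1],"rot":[0,0,0],"grip":-1},{"delta_pos":[0.03,0,0.2],"rot":[0,0,0],"grip":-1},{"delta_pos":[0.03,0,0.3],"rot":[0,0,0],"grip":-1},{"delta_pos":[0.03,0,0.3],"rot":[0,0,0],"grip":-1}]' >/dev/null;  python3 chk.py 0
python3 -m pendant '[{"delta_pos":[0.03,0,0.1],"rot":[0,0,0],"grip":-1},{"delta_pos":[0.03,0,0.2],"rot":[0,0,0],"grip":-1},{"delta_pos":[0.03,0,0.3],"rot":[0,0,0],"grip":-1},{"delta_pos":[0.03,0,0.3],"rot":[0,0,0],"grip":-1}]' >/dev/null;  python3 chk.py 0
python3 -m pendant '[{"delta_pos":[0.03,0,0.1],"rot":[0,0,0],"grip":-1},{"delta_pos":[0.03,0,0.2],"rot":[0,0,0],"grip":-1},{"delta_pos":[0.03,0,0.25],"rot":[0,0,0],"grip":-1},{"delta_pos":[0.03,0,0.25],"rot":[0,0,0],"grip":-1}]' >/dev/null;  python3 chk.py 0
```

```text
t 13.5 axle head x,y mm -1.62 0.02 z 107.12 yaw -20.92 level mrad 1.2 F head -8.23 -0.11 7.03 M [ 0.49  1.14 -0.06] w 0.0444
t 13.9 axle head x,y mm -1.64 -0.02 z 105.36 yaw -20.94 level mrad 1.2 F head -8.97 -0.32 7.45 M [ 0.51  1.11 -0.16] w 0.0446
t 14.3 axle head x,y mm -1.69 -0.0 z 103.86 yaw -20.96 level mrad 1.0 F head -6.85 0.47 5.48 M [ 0.45  1.   -0.13] w 0.0443
```

```bash

python3 -m pendant '[{"delta_pos":[0.02,0,0.1],"rot":[0,0,0],"grip":-1},{"delta_pos":[0.02,0,0.2],"rot":[0,0,0],"grip":-1},{"delta_pos":[0.02,0,0.2],"rot":[0,0,0],"grip":-1}]' >/dev/null;  python3 chk.py 0
python3 -m pendant '[{"delta_pos":[0.02,0,0.1],"rot":[0,0,0],"grip":-1},{"delta_pos":[0.02,0,0.2],"rot":[0,0,0],"grip":-1},{"delta_pos":[0.02,0,0.2],"rot":[0,0,0],"grip":-1}]' >/dev/null;  python3 chk.py 0
python3 -m pendant '[{"delta_pos":[0.02,0,0.1],"rot":[0,0,0],"grip":-1},{"delta_pos":[0.02,0,0.2],"rot":[0,0,0],"grip":-1},{"delta_pos":[0.02,0,0.2],"rot":[0,0,0],"grip":-1}]' >/dev/null;  python3 chk.py 0
```

```text
t 14.6 axle head x,y mm -1.73 -0.03 z 102.62 yaw -20.97 level mrad 0.8 F head -5.6 0.59 4.35 M [ 0.38  0.84 -0.13] w 0.0446
t 14.9 axle head x,y mm -1.7 0.01 z 101.36 yaw -20.98 level mrad 0.8 F head -5.09 0.09 2.88 M [ 0.38  0.76 -0.06] w 0.0443
t 15.2 axle head x,y mm -1.69 0.02 z 100.01 yaw -20.98 level mrad 0.7 F head -5.84 0.39 4.09 M [0.34 0.82 0.01] w 0.0447
```

```bash

python3 -m pendant '[{"delta_pos":[0.02,0,0.1],"rot":[0,0,0],"grip":-1},{"delta_pos":[0.02,0,0.2],"rot":[0,0,0],"grip":-1},{"delta_pos":[0.02,0,0.2],"rot":[0,0,0],"grip":-1}]' >/dev/null;  python3 chk.py 0
python3 -m pendant '[{"delta_pos":[0.02,0,0.1],"rot":[0,0,0],"grip":-1},{"delta_pos":[0.02,0,0.2],"rot":[0,0,0],"grip":-1},{"delta_pos":[0.02,0,0.2],"rot":[0,0,0],"grip":-1}]' >/dev/null;  python3 chk.py 0
```

```text
t 15.5 axle head x,y mm -1.71 0.0 z 98.67 yaw -20.99 level mrad 0.6 F head -5.83 -0.27 3.58 M [ 0.35  0.81 -0.05] w 0.0446
t 15.8 axle head x,y mm -1.71 -0.0 z 97.34 yaw -20.99 level mrad 0.5 F head -5.33 -0.47 3.72 M [ 0.32  0.86 -0.09] w 0.0446
```

```bash

python3 -m pendant '[{"delta_pos":[0.02,0,0.1],"rot":[0,0,0],"grip":-1},{"delta_pos":[0.02,0,0.2],"rot":[0,0,0],"grip":-1},{"delta_pos":[0.02,0,0.2],"rot":[0,0,0],"grip":-1}]' >/dev/null;  python3 chk.py 0
python3 -m pendant '[{"delta_pos":[0.02,0,0.1],"rot":[0,0,0],"grip":-1},{"delta_pos":[0.02,0,0.2],"rot":[0,0,0],"grip":-1},{"delta_pos":[0.02,0,0.2],"rot":[0,0,0],"grip":-1}]' >/dev/null;  python3 chk.py 0
```

```text
t 16.1 axle head x,y mm -1.73 0.0 z 95.97 yaw -20.99 level mrad 0.5 F head -5.07 -0.37 3.51 M [ 0.29  0.79 -0.04] w 0.0446
t 16.4 axle head x,y mm -1.7 -0.03 z 94.65 yaw -21.0 level mrad 0.5 F head -5.38 0.46 3.71 M [ 0.31  0.78 -0.07] w 0.0443
```

```bash

python3 -m pendant '[{"delta_pos":[0.02,0,0.1],"rot":[0,0,0],"grip":-1},{"delta_pos":[0.02,0,0.2],"rot":[0,0,0],"grip":-1},{"delta_pos":[0.02,0,0.2],"rot":[0,0,0],"grip":-1}]' >/dev/null;  python3 chk.py 0
python3 -m pendant '[{"delta_pos":[0.02,0,0.1],"rot":[0,0,0],"grip":-1},{"delta_pos":[0.02,0,0.2],"rot":[0,0,0],"grip":-1},{"delta_pos":[0.02,0,0.2],"rot":[0,0,0],"grip":-1}]' >/dev/null;  python3 chk.py 0
```

```text
t 16.7 axle head x,y mm -1.71 -0.01 z 93.29 yaw -20.99 level mrad 0.4 F head -5.95 0.13 4.04 M [ 0.33  0.86 -0.08] w 0.0441
t 17.0 axle head x,y mm -1.72 -0.02 z 91.95 yaw -20.99 level mrad 0.4 F head -5.61 -0.52 3.79 M [ 0.37  0.81 -0.03] w 0.0447
```

```bash

python3 -m pendant '[{"delta_pos":[0.02,0,0.1],"rot":[0,0,0],"grip":-1},{"delta_pos":[0.02,0,0.2],"rot":[0,0,0],"grip":-1},{"delta_pos":[0.02,0,0.2],"rot":[0,0,0],"grip":-1}]' >/dev/null;  python3 chk.py 0
python3 -m pendant '[{"delta_pos":[0.02,0,0.1],"rot":[0,0,0],"grip":-1},{"delta_pos":[0.02,0,0.2],"rot":[0,0,0],"grip":-1},{"delta_pos":[0.02,0,0.2],"rot":[0,0,0],"grip":-1}]' >/dev/null;  python3 chk.py 0
```

```text
t 17.3 axle head x,y mm -1.7 -0.02 z 90.58 yaw -21.0 level mrad 0.3 F head -4.96 -0.8 3.41 M [ 0.32  0.75 -0.04] w 0.0443
t 17.6 axle head x,y mm -1.72 -0.02 z 89.2 yaw -21.0 level mrad 0.3 F head -5.19 0.01 4.02 M [ 0.31  0.72 -0.05] w 0.0444
```

```bash

python3 -m pendant '[{"delta_pos":[0.02,0,0.1],"rot":[0,0,0],"grip":-1},{"delta_pos":[0.02,0,0.2],"rot":[0,0,0],"grip":-1},{"delta_pos":[0.02,0,0.2],"rot":[0,0,0],"grip":-1}]' >/dev/null;  python3 chk.py 0
python3 -m pendant '[{"delta_pos":[0.02,0,0.1],"rot":[0,0,0],"grip":-1},{"delta_pos":[0.02,0,0.2],"rot":[0,0,0],"grip":-1},{"delta_pos":[0.02,0,0.2],"rot":[0,0,0],"grip":-1}]' >/dev/null;  python3 chk.py 0
```

```text
t 17.9 axle head x,y mm -1.69 -0.02 z 88.74 yaw -21.0 level mrad 0.2 F head -8.06 1.35 9.18 M [ 0.5   1.26 -0.1 ] w 0.0445
t 18.2 axle head x,y mm -1.64 -0.03 z 88.73 yaw -21.0 level mrad 0.2 F head -9.9 0.75 11.14 M [ 0.64  1.44 -0.11] w 0.0443
```

Clear stop: z is held at 88.7 mm and Fz rose from 4 to 11 N. I press slightly more and hold, to make sure both ends bear.

```bash

python3 -m pendant '[{"delta_pos":[0.03,0,0.1],"rot":[0,0,0],"grip":-1},{"delta_pos":[0.03,0,0.2],"rot":[0,0,0],"grip":-1},{"delta_pos":[0.03,0,0.25],"rot":[0,0,0],"grip":-1},{"delta_pos":[0.03,0,0.25],"rot":[0,0,0],"grip":-1},{"delta_pos":[0.03,0,0.25],"rot":[0,0,0],"grip":-1},{"delta_pos":[0.03,0,0.25],"rot":[0,0,0],"grip":-1}]' >/dev/null;  python3 chk.py 7
```

```text
t 18.8 axle head x,y mm -1.62 -0.01 z 88.69 yaw -20.99 level mrad 0.2 F head -11.89 0.61 14.04 M [ 0.7   1.79 -0.09] w 0.0444
```

View pics/c7.png

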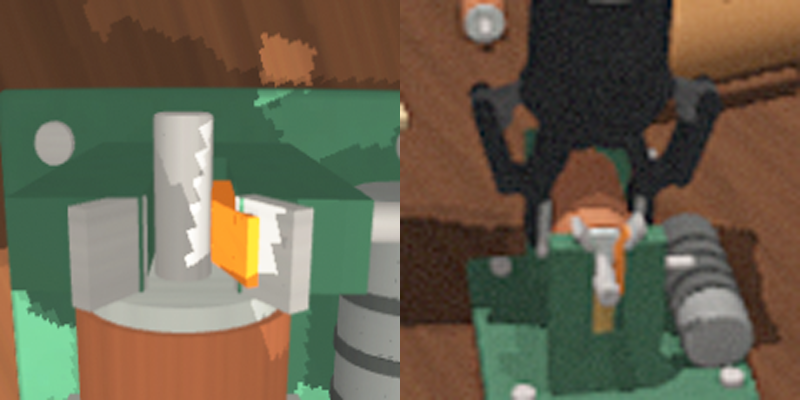

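```bash
python3 - <<'E'
from h import *
z=np.load("pics/w7.npz");C=cam("wrist",dict(tcp_pos=z['p'],ee_rot=z['r']));P=cloud(C,z['d'])
a=np.radians(-20.85);ex=np.array([np.cos(a),np.sin(a)]);ey=np.array([-ex[1],ex[0]])
l=np.stack([(P[...,:2]-[.4934,-.1919])@ex,(P[...,:2]-[.4934,-.1919])@ey],-1)*1e3;zz=P[...,2]*1e3
for y in range(48,71,4):
    m=(np.abs(l[...,1]-y)<1.5)&(zz>85)&(zz<100)&(np.abs(l[...,0]+1)<2.5);print(y,m.sum(),np.median(zz[m]).round(2),end='; ')
print()
for y in range(-25,45,8):
    m=(np.abs(l[...,1]-y)<1.5)&(zz>95)&(zz<120)&(np.abs(l[...,0]+1)<2.5)
    if m.sum()>5: print(y,m.sum(),np.median(zz[m]).round(2),end='; ')
E
```

```text
48 122 94.53; 52 126 94.54; 56 129 94.5; 60 133 94.49; 64 135 94.6; 68 140 94.72; 
-17 82 111.84; -9 95 111.77; -1 105 111.87; 7 112 111.7; 15 119 111.76; 23 124 111.79; 31 135 111.71; 39 180 110.1;
```

The axle is level (94.5–94.7 mm along its top), with the side view showing it on the brass at (605,300). I relax the push, then open the gripper in place.

```bash

python3 -m pendant '[{"delta_pos":[0,0,0.1],"rot":[0,0,0],"grip":-1},{"delta_pos":[0,0,0.05],"rot":[0,0,0],"grip":-1}]' >/dev/null;  python3 chk.py 0
python3 -m pendant '[{"delta_pos":[0,0,0],"rot":[0,0,0],"grip":1},{"delta_pos":[0,0,0],"rot":[0,0,0],"grip":1},{"delta_pos":[0,0,0],"rot":[0,0,0],"grip":1},{"delta_pos":[0,0,0],"rot":[0,0,0],"grip":1},{"delta_pos":[0,0,0],"rot":[0,0,0],"grip":1},{"delta_pos":[0,0,0],"rot":[0,0,0],"grip":1},{"delta_pos":[0,0,0],"rot":[0,0,0],"grip":1},{"delta_pos":[0,0,0],"rot":[0,0,0],"grip":1}]' >/dev/null;  python3 chk.py 8
```

```text
t 19.1 axle head x,y mm -1.7 -0.03 z 88.84 yaw -21.0 level mrad 0.2 F head -4.93 -0.05 0.85 M [ 0.18  0.59 -0.04] w 0.0441
t 19.9 axle head x,y mm -1.69 -0.03 z 88.82 yaw -21.0 level mrad 0.2 F head -0.6 0.09 0.09 M [ 0.    0.01 -0.02] w 0.0853
```

View pics/c8.png

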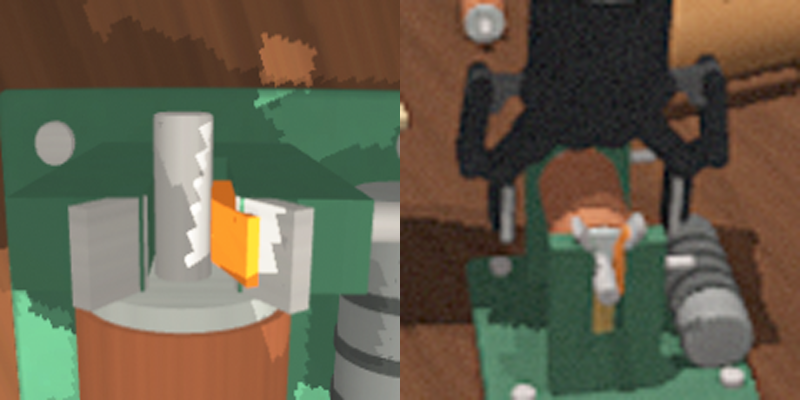

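Released; the tool force is about zero and the drum hasn't moved. I withdraw straight up, then look.

```bash

python3 -m pendant '[{"delta_pos":[0.1,0,-0.5],"rot":[0,0,0],"grip":1},{"delta_pos":[0.1,0,-1.5],"rot":[0,0,0],"grip":1},{"delta_pos":[0.1,0,-3],"rot":[0,0,0],"grip":1},{"delta_pos":[0.1,0,-5],"rot":[0,0,0],"grip":1},{"delta_pos":[0.1,0,-7.5],"rot":[0,0,0],"grip":1},{"delta_pos":[0.1,0,-10],"rot":[0,0,0],"grip":1},{"delta_pos":[0.1,0,-12.5],"rot":[0,0,0],"grip":1},{"delta_pos":[0.1,0,-14],"rot":[0,0,0],"grip":1},{"delta_pos":[0.1,0,-14.5],"rot":[0,0,0],"grip":1},{"delta_pos":[0.1,0,-14.5],"rot":[0,0,0],"grip":1},{"delta_pos":[0.1,0,-14.5],"rot":[0,0,0],"grip":1}]'
python3 - <<'E'
from h import *
o=robot.get_obs();im,d=robot.capture("wrist");cv2.imwrite("pics/w9.png",im)
C=cam("wrist",o);P=cloud(C,d)
a=np.radians(-20.85);ex=np.array([np.cos(a),np.sin(a)]);ey=np.array([-ex[1],ex[0]])
l=np.stack([(P[...,:2]-[.4934,-.1919])@ex,(P[...,:2]-[.4934,-.1919])@ey],-1)*1e3;zz=P[...,2]*1e3
for y in (-68,-64,-60,-52,-48,-40,-24,-8,8,24,40,48,52,60,64,68):
    m=(np.abs(l[...,1]-y)<1.5)&(zz>85)&(zz<120)&(np.abs(l[...,0]+1)<2)
    if m.sum()>5: print(y,m.sum(),np.median(zz[m]).round(2),end='; ')
print()
m=(np.abs(l[...,0]+1)<5)&(zz>88)&(zz<97)&(np.abs(l[...,1])>46);print("tips y",l[m][:,1].min(),l[m][:,1].max())
for s in (1,-1):
    m=(np.abs(l[...,0]+1)<9)&(zz>86)&(zz<97)&(l[...,1]*s>62)&(l[...,1]*s<70);print("end x",np.percentile(l[m][:,0],[2,98]))
im,d=robot.capture("scene");cv2.imwrite("pics/scene9.png",im)
P0=cv2.imread("pics/scene0.png")
E
```

```text
t: 21.1
tcp_pos: [0.4951, -0.1929, 0.2122]
ee_rot: [0.983, -0.182, -0.017, -0.003]
contact_force: [-0.0, -0.3, -0.1]
width: 0.0855
-68 16 95.13; -64 15 95.09; -60 15 95.01; -52 18 95.09; -40 15 110.19; -24 16 112.03; -8 18 112.51; 8 20 111.98; 24 20 112.31; 40 22 110.06; 48 24 95.04; 52 24 94.97; 60 26 94.83; 64 24 94.94; 68 30 95.02; 
tips y -70.73325192034382 70.89315761081335
end x [-6.73142988  4.48873366]
end x [-6.98970683  4.17518971]
```

View pics/w9.png

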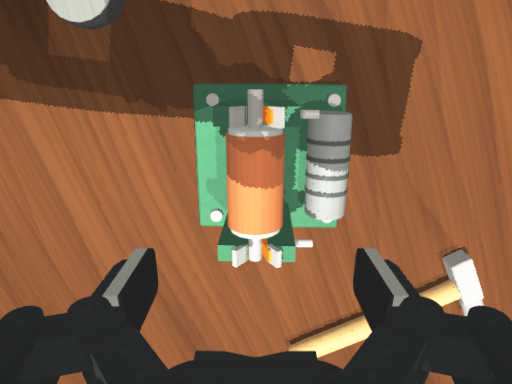

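View pics/scene9.png

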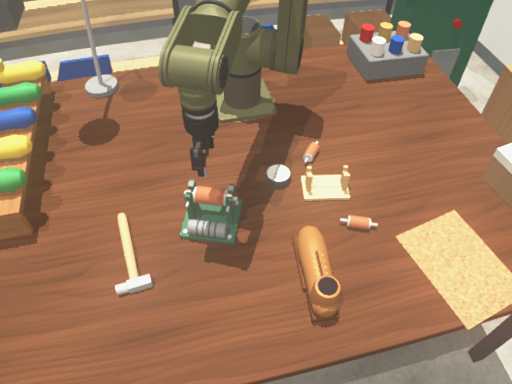

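The drum lies level in both slots: wrist view axle ends at (255,95) and (255,250), tops 95.0 and 95.1 mm. It is centred lengthwise within 0.1 mm, and the tin, shoe and hammer are where they were. I hand in.

```bash
python3 -c "
from rig import robot
print(robot.sign_off()); print(robot.get_obs()['t'])"
```

```text
the job is handed in; nothing more can be done
None
the job is handed in; nothing more can be done
```

The drum is in the finishing head with both axle ends down on the brass seats. I let go, backed the gripper off and handed the job in at about 21 s; the rig reports no verdict.

- **Pressing in:** The drag stayed steady at about 8 N more than free carrying. At an axle height of about 88.7 mm the drum stopped moving and the force rose clearly. I then pressed until the total was about 18 N over free carrying, so I estimate about 10 N on the seats together. The wrist torque suggested the load was shared evenly between the two ends. The two seat forces could not be read separately.
- **After letting go:** The tops of the two axle ends measured 95.0 and 95.1 mm, so the axle is level. It is in line with the slots within about 0.2°. It is centred lengthwise within about 0.1 mm and sits about 1.5 mm toward the bare wall, as expected with the pads pushing it there.
- **Bystanders:** The shoe, tin and hammer looked unmoved in the last scene picture, which I judged by eye only. The force on the tool was about zero.

No check failed. One small mismatch: the axle centre read 88.7 mm by the gripper position and about 89.0 mm by the final depth picture, which is within the camera's 2 mm calibration error.

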